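# Set the phone and the mirror for a two-view picture of a bowl

## Task

On the white picture board, wind the slider's handwheel until the phone carriage is right up against its orange stop. Then grip the mirror's stalk and tilt the mirror until the red dot on the inside floor of the bowl shows in the middle of the mirror as the level-looking phone sees it, and finish still gripping the stalk and holding that angle for the picture (the mirror flops over when let go). Do not push the phone or its carriage by hand, and leave the bowl, mug, jar and brush where they are.

Things in the scene. Friction and masses are not known exactly. Their poses are not given: they have to be found in the camera images.
- rig: White board 170 x 660 mm, 12 mm thick, fixed on the table; it carries the phone slider and the mirror. Origin on the table under the board's middle; its +y axis runs along the board from handwheel to mirror and is the way the phone looks; +x points away from the robot; z up. The board lies turned up to 0.2 rad. All else on it is told in this frame.
- wheel_center (a point): On the vertical axis of the black handwheel (104 mm across) at the board's end, level with its upper face, 72 mm above the table, at y = -270 mm of the board, x = 0.
- crank_grip (a point): Middle of the red upright handle on the handwheel: 18 mm thick, 44 mm tall (from 73 to 117 mm above the table), it spins freely on its own pin and stands 38 mm off the wheel's axis. This point is 99 mm above the table.
- handwheel (a joint): Angle of the handwheel (rad), growing as it is wound clockwise seen from above; 0 with the handle on the robot's side (-x of the board), at 1.57 it stands on the +y side. Clockwise drives the carriage towards the mirror by 12 mm per rad (75 mm per turn); 8.33 at the stop. Light friction, about 1 N at the handle, and it stays where it is left.
- slide (a joint): Travel of the phone carriage along the board (m), 0 at the handwheel end, 0.100 when its plate touches the orange stop; belt-coupled to the handwheel (0.012 x its angle).
- phone_carriage: Carriage plate (74 x 60 mm) with the clamp and the upright phone (75 x 9 x 155 mm, top 226 mm above the table). It must not be pushed directly.
- lens (a point): The phone's lens, 200 mm above the table on the board's middle line (x = 0); it looks level along the board's +y straight at the middle of the mirror.
- mirror_pivot (a point): Middle of the mirror's face, on its level pivot line (along the board's x), 200 mm above the table at y = 235 mm of the board. The mirror is a disc 80 mm across, 8 mm thick, in a steel fork 114 mm wide; nothing of the fork stands higher than 210 mm.
- mirror (a joint): Lean of the mirror (rad): 0 upright and facing the phone, positive when its top leans towards the phone (-y) so that it faces downwards; stops at -0.35 and 1.05. Top-heavy with easy pivots: let go, it falls to one of the stops. A lean of a sends the phone's level centre ray back towards -y and down at 2a below level.
- stalk: The mirror's stalk, a round black rod 12 mm thick standing out of the mirror's upper rim in the plane of the disc (4 mm behind its face) and turning with it, from 44 to 102 mm from the pivot line, with an orange ring at its end. Origin at the mirror's pivot point; its z axis runs along the stalk, x along the pivot line, -y is the way the mirror faces.
- stalk_grip (a point): Good place to grip the stalk, 82 mm from the pivot line and 4 mm behind the face's plane; never more than 285 mm above the table. Gripped from above with the fingers on its two x sides it can swing between the pads as the mirror leans; under 1 N there moves or holds the mirror.
- view: Nothing solid: the phone's centre line of sight after the mirror. Origin at the mirror pivot; its -y axis points along the reflected sight line, x along the pivot line. The dot is in the middle of the mirror when it lies on that axis.
- dot (a point): Centre of the red glaze dot (16 mm across) in the middle of the bowl's inside floor, 19 mm above the table, on the board's middle line to within 4 mm, 60 to 155 mm in front of the mirror pivot.
- bowl: Loose turquoise bowl, 110 mm across, 55 mm tall, 0.25 kg, standing on the board before the mirror. Origin under its foot's centre.
- mug: Loose pink mug, 80 mm across, 90 mm tall, on the table on the far side of the board; bystander. Origin under its centre, handle at its own +y.
- glaze_jar: Loose jar of glaze, 64 mm across, 75 mm tall, on the table on the far side of the board; bystander. Origin under its centre.
- brush: Loose paint brush 172 mm long, 14 mm wide, lying on the table on the far side of the board, roughly along the board's x; bystander. Origin under its middle.
There are look-alikes about, which are no part of the job. Leave any black look-alike of the bowl alone.

How it is judged (in metres and radians):
On the way, in this order (a step that is already met when the one before it is completed fails the run):
1. the carriage is wound up against its stop (value of joint slide above 0.0975 m), for 0.2 s.
2. the mirror is held by its stalk with the red dot in the middle of it for the phone (contact force between the fingers and stalk above 2 N and z of dot in the frame of view between -0.015 and 0.015 m and y of dot in the frame of view below -0.1 m), for 0.5 s.
At the end, for the whole second after the job is handed in: Carriage within 2.5 mm of its stop; fingers gripping the stalk (over 2 N), mirror still, the phone's reflected centre line passing within 15 mm of the red dot (about 2 degrees of lean); bowl within 10 mm, mug and jar within 15 mm, brush within 20 mm of their starts (all of step 2 and value of joint slide above 0.0975 m and x of dot in the frame of view between -0.015 and 0.015 m and velocity of joint mirror between -0.1 and 0.1 rad/s and distance of bowl from where it was at the start of the episode below 0.01 m and angle between bowl's own z axis and vertical below 0.1 rad and distance of each of mug, glaze_jar from where it was at the start of the episode below 0.015 m and distance of brush from where it was at the start of the episode below 0.02 m); the arm keeps its last pose, push and grip.
It fails at once if the phone or its carriage is pushed directly (contact force between any of the arm, the fingers and phone_carriage above 1 N).
It fails at once if the bowl is shifted (distance of bowl from where it was at the start of the episode above 0.01 m).
It fails at once if a bystander is knocked aside (distance of any of mug, glaze_jar from where it was at the start of the episode above 0.015 m or distance of brush from where it was at the start of the episode above 0.02 m).
It also fails if it takes over 62 s, if anything falls off the work surface, if the arm or the gripper's body presses on something with over 40 N, if the wrist force passes 120 N, or if a joint passes its speed limit or range.

## Robot

A 6-joint arm with a two-finger parallel gripper is mounted at the origin on the work surface. World frame = base frame: x ahead of the robot, y to its left, z up, the work surface at z = 0. Lengths are in mm, angles in rad, forces in N, time in s.
With the tool pointing down it reaches from about 375 to 925 mm from the base axis. Payload 5.7 kg.
Tool frame: the origin (TCP) lies at the very end of the fingers, on their centre line; the grasp point (between the pads) lies 19 mm behind it (arm.tcp_to_grasp is the z of the grasp point in the tool frame, in mm); z points along the fingers, y is the line along which they close (so a half turn about z gives the same grasp; the last joint's range is limited). The gripper opens to 85 mm and grips with 20 to 120 N. Pads are 22 mm wide; open, the fingers measure 114 mm over their backs; the gripper's body (76 mm by 85 mm) begins 54 mm behind the grasp point. The pads swing forward as they close: fully open they stand 13 mm farther back than shut.
Start: joints at [-1.388, 0.359, 1.51, -0, 1.272, -0.115], TCP at [176.035, -573.559, 195.767] pointing down, gripper open.
Joint ranges: [-2.97, 2.97], [-1.01, 2.36], [0.21, 2.38], [-0.96, 4.11], [0.2, 2.71], [-2.98, 2.98]. Speed limits (rad/s): [2.39, 2.39, 3.14, 3.14, 3.14, 3.14].

## Interface

Orientations are given as a unit quaternion [w, x, y, z].
In Python, from rig import arm, vision, workorder, spotter gives the robot as it stands. The module is installed in compiled form; this text tells all that it offers.
- The arm moves only by the shell command python3 -m pendant 'ROWS'. ROWS is a JSON object of lists of equal length, an entry for each row: "hand": the opening, from 0 (shut) to 1 (fully open); "offset": the shift along the tool's x, y, z each as a share of 0.3 m, from -1 to 1, a list of three; "rot": the turn, a rotation vector about the tool's x, y, z each as a share of 360 degrees, from -1 to 1, a list of three. A call has exactly 5 rows; each row shifts and turns the commanded pose from where the row before left it, along the tool's axes as they then stand; what a row does not reach is not made up. A row lasts 1/8 s, in which the tool goes at most 62.5 mm and 10.7 degrees, less where a joint would pass 70% of its speed; a pose out of reach is approached as far as the arm can. A call with a number of a shift or a turn outside -1 to 1 is refused whole. A call with a gripper value outside its range is refused whole. The fingers move at their own pace and stop on an object; the grip force is fixed at half the most. Time passes only in rows, so rows that do not move let the fingers close, or fill a call up. It gives the time, the measured TCP pose, the force, the opening and the grip force at its end, in the units of the state.
- arm.read_state(): the state, without advancing time (a new reading comes with each control period).
- vision.snapshot(name): name is "scene" or "top" or "wrist"; returns (picture, depth): 384x512x3 uint8, blue, green, red; 384x512 float32, mm along the optical axis (not along the pixel's ray), 0 where there is no reading.
- vision.camera_model(name): a dict with "fov_y" (degrees; the focal length in pixels is half the picture's height over the tangent of half this angle, whatever the lens; pixels are square), "cx", "cy" (the principal point, pixels), "distortion" ([k1, k2, p1, p2, k3] as OpenCV has them; the pictures are not rectified), "R" (3x3) and "t" (3): a world point X has camera coordinates R X + t. Camera axes: x right, y down, z forward; pixel columns grow to the right and rows downward; lengths in mm; the calibration is good to about 2 mm. A picture is of the moment at which its call begins: read the wrist's pose just before it. camera_model takes no time and is no camera call; for the wrist camera it gives the pose at the moment of the call.
- workorder.finish_job(): hands the job in; it is judged then, once.
Trained networks look in the newest picture that a camera, given by its name, has taken for a name from the list of things; names that differ only in an ending like _2 or _b are one class to them, and where a whole thing is asked for, a point or a joint stands for the part that bears it (a point fixed in the world has none). Each returns a list of dicts, best first, with "p" (0 to 1); they miss things now and then, are a little off and sometimes report something else, mostly with a low value. They report only what shows in the picture. A call takes as long as a camera call. They do not tell look-alikes from the thing itself.
- spotter.spot_in(name, camera): "bbox" ([centre column, centre row, width, height] in pixels, round what is visible of it).
- spotter.masks_of(name, camera): "pixels" (384x512 bool, what is visible of it) and "bbox" ([centre column, centre row, width, height] in pixels, round what is visible of it).
The state is a dict: "time": time; "qpos": joint angles; "qvel": joint speeds; "joint_torque": joint torques, N m; "eef_pos": TCP position; "tcp_rot": TCP orientation; "wrist_force": force on the tool from outside, world axes, zero at the start; "moment": the same for the moment, N m; "opening": opening from 0.0 (shut) to 1.0 (fully open); "grip_force": force on a finger pad.
Only numpy, scipy, OpenCV 4.12 (cv2) and the standard library are available. Lean on these libraries where they do the work, as an engineer would, in place of code of your own. Each camera call takes 0.05 s, during which the arm holds its last target. There are 200 camera calls.

## Working session

There is one attempt and no reset: what is moved stays moved. The work goes in short steps, Python scripts to look and compute and a shell command to move; the robot and the scene stay as the last step left them, time stands still between calls to the robot, and variables do not carry over. Pictures are saved under pics/ and viewed, at most 10 in all, crops included, and the job is handed in when it is done.

```bash
mkdir -p pics
cat > h.py <<'E'
import numpy as np,cv2
from rig import arm,vision,workorder,spotter
def cam(n):
    m=vision.camera_model(n);f=192/np.tan(np.radians(m["fov_y"])/2)
    K=np.array([[f,0,m["cx"]],[0,f,m["cy"]],[0,0,1]]);return K,np.array(m["distortion"],float),np.array(m["R"]),np.array(m["t"])
def rays(n,uv):
    K,D,R,t=cam(n);p=cv2.undistortPoints(np.array(uv,float).reshape(-1,1,2),K,D).reshape(-1,2)
    d=np.c_[p,np.ones(len(p))]@R; return -R.T@t,d
def on_z(n,uv,z):
    c,d=rays(n,uv);return c+d*((z-c[2])/d[:,2])[:,None]
def depthpts(n,mask,dep):
    v,u=np.nonzero(mask&(dep>0));c,d=rays(n,np.c_[u,v]);return c+d*dep[v,u][:,None]
def proj(n,X):
    K,D,R,t=cam(n);return cv2.projectPoints(np.array(X,float).reshape(-1,3),cv2.Rodrigues(R)[0],t,K,D)[0].reshape(-1,2)
E
python3 - <<'E'
from h import *
a,_=vision.snapshot("scene");b,db=vision.snapshot("top")
cv2.imwrite("pics/s.png",a);cv2.imwrite("pics/t.png",b)
for n in["scene","top"]:
  for k in["rig","handwheel","crank_grip","phone_carriage","mirror","stalk","bowl","dot","mug","glaze_jar","brush"]:
    try:print(n,k,[(round(x["p"],2),np.round(x["bbox"]).tolist()) for x in spotter.spot_in(k,n)][:3])
    except Exception as e:print(k,e)
print(arm.read_state())
E
```

```text
scene rig [(0.96, [269.0, 230.0, 222.0, 174.0])]
scene handwheel [(0.58, [192.0, 167.0, 32.0, 30.0])]
scene crank_grip []
scene phone_carriage [(0.59, [221.0, 175.0, 32.0, 62.0])]
scene mirror [(0.66, [331.0, 214.0, 48.0, 51.0])]
scene stalk [(0.53, [318.0, 202.0, 19.0, 23.0])]
scene bowl [(0.96, [401.0, 241.0, 41.0, 39.0]), (0.78, [340.0, 203.0, 39.0, 22.0]), (0.61, [295.0, 241.0, 45.0, 43.0])]
scene dot [(0.83, [294.0, 240.0, 44.0, 43.0]), (0.8, [343.0, 202.0, 37.0, 22.0])]
scene mug [(0.69, [267.0, 299.0, 37.0, 51.0])]
scene glaze_jar [(0.77, [185.0, 238.0, 29.0, 34.0]), (0.46, [201.0, 156.0, 6.0, 14.0])]
scene brush [(0.52, [212.0, 280.0, 53.0, 36.0])]
top rig [(0.64, [273.0, 211.0, 234.0, 89.0])]
top handwheel [(0.62, [322.0, 215.0, 27.0, 35.0]), (0.61, [371.0, 224.0, 38.0, 35.0]), (0.24, [273.0, 212.0, 231.0, 87.0])]
top crank_grip [(0.57, [371.0, 238.0, 7.0, 6.0])]
top phone_carriage [(0.65, [323.0, 216.0, 29.0, 32.0])]
top mirror [(0.87, [192.0, 198.0, 52.0, 40.0])]
top stalk []
top bowl [(0.83, [138.0, 154.0, 38.0, 33.0]), (0.73, [230.0, 205.0, 40.0, 36.0]), (0.63, [215.0, 2
[... 346 characters left out ...]
])]
{'time': 1.2, 'qpos': array([-1.38811597e+00,  3.58818116e-01,  1.51040800e+00,  5.19980295e-05,
        1.27245189e+00, -1.15086065e-01]), 'qvel': array([-0.00043849,  0.00080658,  0.00021517, -0.00084423, -0.0005675 ,
       -0.00042839]), 'joint_torque': array([ 5.28144647e-04, -5.27592194e+01, -2.79042560e+01, -4.85344444e-04,
        1.82294509e-03,  2.54393711e-05]), 'eef_pos': array([ 176.04810763, -573.57152655,  195.75292551]), 'tcp_rot': array([-4.34924735e-05,  9.88938485e-01,  1.48326231e-01,  2.33938853e-05]), 'wrist_force': array([0.46177586, 0.42622004, 1.48833819]), 'moment': array([-0.02554581, -0.00786609,  0.00566957]), 'grip_force': 0.0, 'opening': 1.0009821332990703}
```

View pics/s.png

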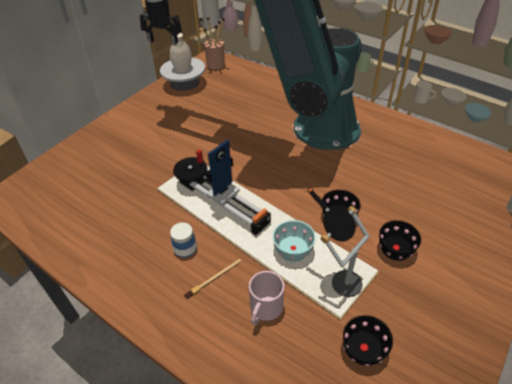

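View pics/t.png

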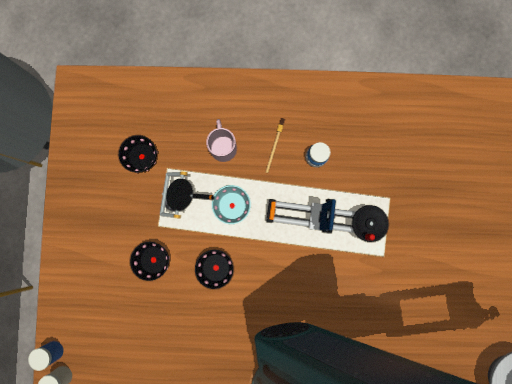

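The top view shows the board from the handwheel (370,223; red handle at 372,237) to the mirror (180,195), with the stalk pointing right, so it leans towards the phone. The turquoise bowl with the red dot (232,205) is the only bowl on the board. The three black ones (138,154), (151,260) and (215,268) are look-alikes.

```bash
cat > fit.py <<'E'
from h import *
def board():
    b=cv2.imread("pics/t.png");hsv=cv2.cvtColor(b,cv2.COLOR_BGR2HSV)
    m=((hsv[...,1]<60)&(hsv[...,2]>170)).astype(np.uint8)
    m[:160]=0;m[262:]=0;m[:,:150]=0;m[:,400:]=0
    n,l,s,_=cv2.connectedComponentsWithStats(m);k=1+np.argmax(s[1:,4])
    v,u=np.nonzero(l==k);P=on_z("top",np.c_[u,v],12)[:,:2]
    h=cv2.convexHull(P.astype(np.float32));return cv2.minAreaRect(h),b
E
python3 - <<'E'
from fit import *
(r,b)=board();print(r)
c=np.array(r[0]);box=cv2.boxPoints(r)
e=[box[1]-box[0],box[2]-box[1]];y=max(e,key=np.linalg.norm);y=y/np.linalg.norm(y);y=y*np.sign(y[1])
x=np.array([y[1],-y[0]]);print("c",c,"yaw",np.arctan2(-y[0],y[1]))
hsv=cv2.cvtColor(b,cv2.COLOR_BGR2HSV);red=((hsv[...,0]<6)|(hsv[...,0]>174))&(hsv[...,1]>150)&(hsv[...,2]>120)
n,l,s,ce=cv2.connectedComponentsWithStats(red.astype(np.uint8))
for i in range(1,n):
  if s[i,4]>6:
    for z in(19,117):
      p=on_z("top",[ce[i]],z)[0];q=p[:2]-c;print(ce[i].round(1),s[i,4],z,p.round(),"board",round(q@x,1),round(q@y,1))
W=lambda X,Y,z:[*(c+X*x+Y*y),z]
pts=[W(0,0,12),W(0,-270,72),W(0,235,200),W(-57,235,200),W(57,235,200)]
print(np.round(pts,1).tolist());print(proj("top",pts).round())
cv2.imwrite("pics/tc.png",cv2.resize(b[150:270,150:400],None,fx=3.2,fy=3.2,interpolation=cv2.INTER_CUBIC))
E
```

```text
((508.42645263671875, 60.06732177734375), (658.9668579101562, 169.6108856201172), 83.86442565917969)
c [508.42645264  60.06732178] yaw -0.107086
[141.5 156.1] 22 19 [661. 454.  19.] board 109.2 408.4
[141.5 156.1] 22 117 [642. 425. 117.] board 94.1 376.7
[231.6 205.1] 17 19 [524. 184.  19.] board 1.9 125.2
[231.6 205.1] 17 117 [517. 178. 117.] board -3.8 118.2
[371.9 236.7] 24 19 [ 443. -222.   19.] board -34.5 -287.8
[371.9 236.7] 24 117 [ 444. -193.  117.] board -37.0 -258.8
[153.  259.5] 26 19 [361. 405.  19.] board -183.0 326.9
[153.  259.5] 26 117 [369. 379. 117.] board -172.6 302.4
[215.5 267.3] 30 19 [345. 225.  19.] board -180.3 146.0
[215.5 267.3] 30 117 [354. 215. 117.] board -170.2 137.2
[[508.4, 60.1, 12.0], [479.6, -208.4, 72.0], [533.5, 293.7, 200.0], [476.9, 299.8, 200.0], [590.2, 287.6, 200.0]]
[[274. 212.]
 [373. 224.]
 [182. 195.]
 [179. 218.]
 [186. 172.]]
```

View pics/tc.png

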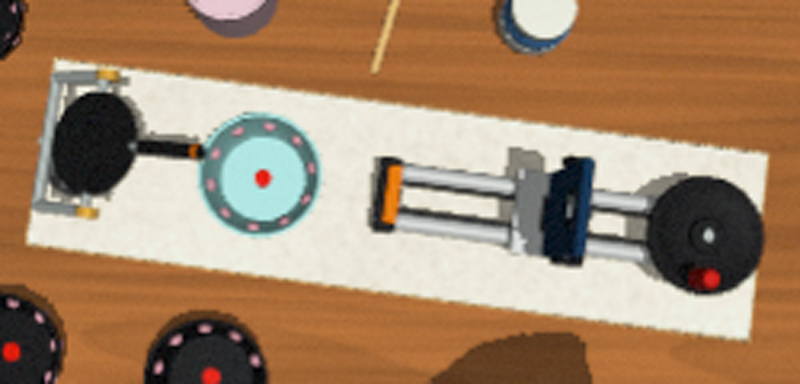

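```bash
cat >> h.py <<'E'
from scipy.spatial.transform import Rotation as Ro
C=np.array([508.4,60.1]);YW=-0.107;BY=np.array([np.sin(.107),np.cos(.107)]);BX=np.array([BY[1],-BY[0]])
def W(X,Y,z):return np.array([*(C+X*BX+Y*BY),z])
def B(P):P=np.atleast_2d(P);q=P[:,:2]-C;return np.c_[q@BX,q@BY,P[:,2]]
def tool():
    s=arm.read_state();q=s["tcp_rot"];return s,Ro.from_quat([q[1],q[2],q[3],q[0]])
E
python3 - <<'E'
from h import *
_,d=vision.snapshot("top")
for k in["phone_carriage","mirror"]:
  m=spotter.masks_of(k,"top")[0]["pixels"];P=B(depthpts("top",m,d))
  for lo,hi in((30,120),(120,190),(190,215),(215,320)):
    q=P[(P[:,2]>lo)&(P[:,2]<hi)]
    if len(q):print(k,lo,len(q),np.percentile(q,[2,50,98],axis=0).round().tolist())
s,R=tool();K,D,Rc,t=cam("wrist");print("cam in tool",R.inv().apply(-Rc.T@t-s["eef_pos"]),"axis",R.inv().apply(Rc[2]),arm.tcp_to_grasp)
goal=Ro.from_matrix(np.c_[[*BY,0],[*BX,0],[0,0,-1]])
print("rotvec deg tool",np.degrees((R.inv()*goal).as_rotvec()))
th=np.arctan2(11.2,37);g=W(-38*np.cos(th),-270+38*np.sin(th),99);print(th,g,"delta world",g-s["eef_pos"],"goal frame",goal.inv().apply(g-s["eef_pos"]))
E
```

```text
phone_carriage 30 355 [[-37.0, -162.0, 50.0], [-1.0, -114.0, 67.0], [35.0, -97.0, 115.0]]
phone_carriage 120 166 [[-43.0, -146.0, 121.0], [-7.0, -122.0, 156.0], [41.0, -121.0, 186.0]]
phone_carriage 190 67 [[-37.0, -125.0, 191.0], [-2.0, -122.0, 204.0], [34.0, -117.0, 214.0]]
phone_carriage 215 146 [[-35.0, -132.0, 216.0], [-1.0, -126.0, 224.0], [34.0, -121.0, 228.0]]
mirror 120 25 [[-13.0, 272.0, 149.0], [3.0, 275.0, 188.0], [20.0, 288.0, 190.0]]
mirror 190 477 [[-40.0, 228.0, 191.0], [-0.0, 248.0, 205.0], [39.0, 271.0, 214.0]]
mirror 215 304 [[-30.0, 155.0, 215.0], [-1.0, 214.0, 222.0], [29.0, 230.0, 258.0]]
cam in tool [  81.64149617   -1.79563422 -179.49388087] axis [-3.20091471e-01  3.40678065e-04  9.47386581e-01] -18.700000000000003
rotvec deg tool [-4.99474007e-03 -4.30947253e-03 -6.68082548e+01]
0.2939344901014398 [ 444.57862138 -193.52526109   99.        ] delta world [268.57306989 380.02625297 -96.76968996] goal frame [406.53538173 226.45182759  96.76968996]
```

```bash
python3 -m pendant '{"hand":[1,1,1,1,1],"offset":[[0,0,0],[0,0,0],[0,0,0],[0.0943,-0.1694,0],[0.0943,-0.1694,0]],"rot":[[0,0,0.0215],[0,0,0.0215],[0,0,0.0215],[0,0,0],[0,0,0]]}'; python3 -m pendant '{"hand":[1,1,1,1,1],"offset":[[0.0943,-0.1694,0],[0.0943,-0.1694,0],[0.0943,-0.1694,0],[0.0943,-0.1694,0],[0.0943,-0.1694,0]],"rot":[[0,0,0],[0,0,0],[0,0,0],[0,0,0],[0,0,0]]}';python3 -m pendant '{"hand":[1,1,1,1,1],"offset":[[0.0943,-0.1694,0],[0,0,0],[0,0,0],[0,0,0],[0,0,0]],"rot":[[0,0,0],[0,0,0],[0,0,0],[0,0,0],[0,0,0]]}'
cat > g.py <<'E'
from h import *
def delta(P,X,Y):  # P world target for TCP
    G=Ro.from_matrix(np.c_[X,Y,np.cross(X,Y)])
    s,R=tool();print("t",s["time"],"rot share",((R.inv()*G).as_rotvec()/(2*np.pi)).round(4),"off share",(R.inv().apply(P-s["eef_pos"])/300).round(4),"B",B(s["eef_pos"]).round(1),"open",s["opening"],"grip",s["grip_force"],"F",s["wrist_force"].round(1))
X3=np.array([*BX,0]);Y3=np.array([*BY,0])
def crank(th,z=81):return W(-38*np.cos(th),-270+38*np.sin(th),z)
E
python3 - <<'E'
from g import *
delta(crank(.29),X3,-Y3)
b,d=vision.snapshot("wrist");cv2.imwrite("pics/w1.png",b)
print(spotter.spot_in("crank_grip","wrist")[:2])
print(proj("wrist",[W(0,-270,72),crank(.29,117),crank(.29,73)]).round())
hsv=cv2.cvtColor(b,cv2.COLOR_BGR2HSV);red=((hsv[...,0]<6)|(hsv[...,0]>174))&(hsv[...,1]>150)&(hsv[...,2]>60)
P=B(depthpts("wrist",red,d));P=P[(P[:,2]>72)];print(len(P),np.percentile(P,[3,50,97],axis=0).round(1)); T=P[P[:,2]>113];print("top",len(T),T.min(0),T.max(0),T.mean(0))
E
```

```text
time: 1.98
eef_pos: [243.6, -477.9, 195.7]
tcp_rot: [-0.0, 0.999, -0.055, 0.0]
wrist_force: [0.2, -0.0, -0.7]
opening: 1.0
grip_force: 0.0
time: 2.6
eef_pos: [412.1, -239.7, 196.1]
tcp_rot: [0.0, 0.999, -0.054, 0.0]
wrist_force: [0.6, -1.0, 0.3]
opening: 1.005
grip_force: 0.0
time: 3.22
eef_pos: [444.1, -194.8, 195.8]
tcp_rot: [0.0, 0.998, -0.055, -0.0]
wrist_force: [-0.4, -0.2, -0.0]
opening: 1.001
grip_force: 0.0
t 3.225 rot share [ 0.      0.     -0.0004] off share [ 0.0012 -0.0038  0.3827] B [[ -36.8 -260.3  195.8]] open 1.000637214595643 grip 0.0 F [-0.4 -0.2 -0. ]
[{'bbox': [253.7, 176.9, 19.7, 30.3], 'p': 0.82}]
[[268. 128.]
 [255. 183.]
 [255. 168.]]
505 [[ -43.  -263.6   83.2]
 [ -32.6 -257.   116.3]
 [ -28.3 -250.   119.1]]
top 341 [ -45.26313333 -264.38750074  113.00957209] [ -28.16959306 -249.14949697  120.0085157 ] [ -35.66633152 -256.60703355  117.21872302]
```

View pics/w1.png

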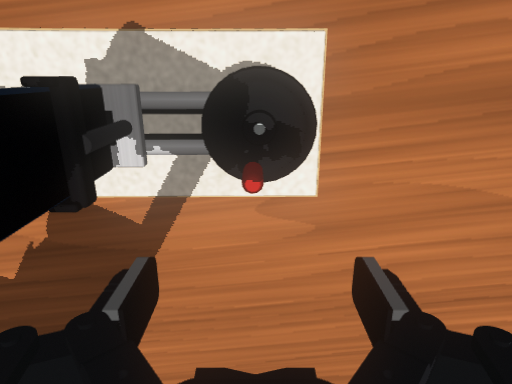

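Run:
```python
from g import *
print("board end corners pred",proj("wrist",[W(-85,-330,12),W(85,-330,12)]).round(1), "seen",B(on_z("wrist",[[318,196],[327,29]],12)).round(1))
print("hub",B(on_z("wrist",[[260,128.5]],75)).round(1))
b=cv2.imread("pics/w1.png");_,d=vision.snapshot("wrist")
m=b.max(2)<60; m[:, :195]=0;m[:, 330:]=0;m[230:]=0
P=B(depthpts("wrist",m,d));P=P[abs(P[:,2]-72)<6]
h=cv2.minEnclosingCircle(P[:,:2].astype(np.float32));print("wheel",h,len(P))
t=cv2.imread("pics/t.png");print("top hub",B(on_z("top",[[150+709/3.2,150+236/3.2]],75)).round(1))
print("top board corners",B(on_z("top",[[150+768/3.2,150+153/3.2],[150+750/3.2,150+340/3.2],[150+55/3.2,150+58/3.2],[150+27/3.2,150+244/3.2]],12)).round(1))
```

```text
board end corners pred [[318.  195.9]
 [328.1  30.4]] seen [[ -85.1 -330.    12. ]
 [  86.3 -328.8   12. ]]
hub [[   0.3 -263.3   75. ]]
wheel ((1.51133131980896, -261.12860107421875), 51.006103515625) 9631
top hub [[  -1.  -266.6   75. ]]
top board corners [[  85.3 -331.    12. ]
 [ -85.6 -332.2   12. ]
 [  85.   329.    12. ]
 [ -87.   327.8   12. ]]
```

```bash
python3 -m pendant '{"hand":[1,1,1,1,0],"offset":[[-0.002,-0.0093,0.12],[0,0,0.12],[0,0,0.10],[0,0,0.042],[0,0,0]],"rot":[[0,0,-0.0004],[0,0,0],[0,0,0],[0,0,0],[0,0,0]]}'; python3 -m pendant '{"hand":[0,0,0,0,0],"offset":[[0,0,0],[0,0,0],[0,0,0],[0,0,0],[0,0,0]],"rot":[[0,0,0],[0,0,0],[0,0,0],[0,0,0],[0,0,0]]}'
python3 - <<'E'
from g import *
delta(crank(.29),X3,-Y3)
c=np.array([0,-265]);th0=.2
# steps of circle in board frame -> tool shares (x=+BX,y=-BY)
A=np.arange(th0,8.6,.4);p=np.c_[c[0]-38*np.cos(A),c[1]+38*np.sin(A)]
dd=np.diff(p,axis=0)/300*[1,-1]
for a,q,r in zip(A[1:],dd,p[1:]):print(round(a,2),q.round(4),r.round(1))
E
```

```text
time: 4.0
eef_pos: [444.0, -190.7, 80.8]
tcp_rot: [-0.0, 0.999, -0.053, -0.001]
wrist_force: [-0.5, 0.1, -0.3]
opening: 0.818
grip_force: 0.0
time: 4.62
eef_pos: [444.6, -190.9, 81.5]
tcp_rot: [0.0, 0.999, -0.052, 0.0]
wrist_force: [-0.8, 0.8, 3.1]
opening: 0.002
grip_force: 1.6
t 4.625 rot share [ 0.     -0.0001  0.0003] off share [0.0008 0.0092 0.0018] B [[ -36.6 -256.4   81.5]] open 0.00193093334093911 grip 1.570679033070519 F [-0.8  0.8  3.1]
0.6 [ 0.0196 -0.0464] [ -31.4 -243.5]
1.0 [ 0.0361 -0.0351] [ -20.5 -233. ]
1.4 [ 0.0469 -0.0182] [  -6.5 -227.6]
1.8 [0.0503 0.0015] [   8.6 -228. ]
2.2 [0.0458 0.0209] [  22.4 -234.3]
2.6 [0.034  0.0371] [  32.6 -245.4]
3.0 [0.0169 0.0474] [  37.6 -259.6]
3.4 [-0.0029  0.0502] [  36.7 -274.7]
3.8 [-0.0223  0.0451] [  30.1 -288.3]
4.2 [-0.0381  0.0329] [  18.6 -298.1]
4.6 [-0.0479  0.0155] [   4.3 -302.8]
5.0 [-0.0501 -0.0044] [ -10.8 -301.4]
5.4 [-0.0445 -0.0236] [ -24.1 -294.4]
5.8 [-0.0318 -0.039 ] [ -33.6 -282.7]
6.2 [-0.0141 -0.0483] [ -37.9 -268.2]
6.6 [ 0.0059 -0.05  ] [ -36.1 -253.2]
7.0 [ 0.0249 -0.0438] [ -28.6 -240. ]
7.4 [ 0.0399 -0.0306] [ -16.7 -230.8]
7.8 [ 0.0487 -0.0126] [  -2.1 -227.1]
8.2 [0.0498 0.0073] [  12.9 -229.3]
```

Run:
```python
from g import *
b,d=vision.snapshot("wrist");a,_=vision.snapshot("scene")
a=cv2.resize(a[130:230,150:300],None,fx=3.4,fy=3.84);cv2.imwrite("pics/w2.png",cv2.resize(np.hstack([b,a]),(800,300)))
t,_=vision.snapshot("top")
for n,im in(("top",t),("wrist",b)):
  hsv=cv2.cvtColor(im,cv2.COLOR_BGR2HSV);red=((hsv[...,0]<6)|(hsv[...,0]>174))&(hsv[...,1]>150)&(hsv[...,2]>60)
  n_,l,s,ce=cv2.connectedComponentsWithStats(red.astype(np.uint8))
  for i in range(1,n_):
    if s[i,4]>6:print(n,ce[i].round(1),s[i,4],B(on_z(n,[ce[i]],110)).round(1))
print(proj("wrist",[arm.read_state()["eef_pos"]]))
```

```text
top [141.4 156.4] 30 [[ 94.6 379.1 110. ]]
top [231.5 205. ] 16 [[ -3.1 119.  110. ]]
top [153.2 259.5] 32 [[-173.2  303.6  110. ]]
top [215.5 267.5] 32 [[-171.3  137.8  110. ]]
wrist [258.8 228. ] 948 [[ -25.9 -256.9  110. ]]
[[257.17605404 223.99500781]]
```

View pics/w2.png

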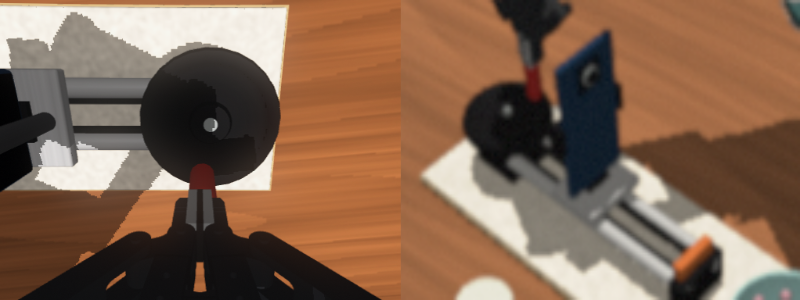

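Run:
```python
from g import *
b,d=vision.snapshot("wrist")
hsv=cv2.cvtColor(b,cv2.COLOR_BGR2HSV);red=((hsv[...,0]<6)|(hsv[...,0]>174))&(hsv[...,1]>150)&(hsv[...,2]>60)
v,u=np.nonzero(red);print(u.min(),u.max(),v.min(),v.max())
P=B(depthpts("wrist",red,d));print(np.percentile(P,[3,25,50,75,97],axis=0).round(1))
for lo in range(72,120,8):
  q=P[(P[:,2]>lo)&(P[:,2]<=lo+8)]
  if len(q)>5:print(lo,len(q),q.min(0).round(1),q.max(0).round(1))
print("hub",B(on_z("wrist",[[211*1.28,125*1.28]],75)).round(1))
print("corner",B(on_z("wrist",[[270*1.28,189*1.28],[288*1.28,5*1.28]],12)).round(1))
s,R=tool();print(B(s["eef_pos"]+R.apply([0,0,-18.7])))
m=np.zeros_like(red);m[240:300,235:280]=1;m&=~red
Q=B(depthpts("wrist",m,d));
for lo in range(76,150,10):
  q=Q[(Q[:,2]>lo)&(Q[:,2]<=lo+10)]
  if len(q)>5:print("f",lo,len(q),q.min(0).round(1),q.max(0).round(1))
cv2.imwrite("pics/w3.png",cv2.resize(b[180:310,200:330],None,fx=4.6,fy=4.6,interpolation=cv2.INTER_CUBIC))
```

```text
242 275 209 252
[[ -33.9 -264.4   80.2]
 [ -30.9 -260.9   91.1]
 [ -29.6 -257.   101.6]
 [ -28.8 -253.1  110.1]
 [ -28.3 -249.3  115.7]]
72 24 [ -41.4 -266.    73.7] [ -28.4 -251.1   80. ]
80 152 [ -33.9 -264.9   80. ] [ -28.2 -248.8   88. ]
88 172 [ -34.  -264.8   88. ] [ -27.9 -248.5   95.9]
96 195 [ -33.9 -264.8   96. ] [ -27.6 -248.7  104. ]
104 219 [ -34.2 -264.6  104.1] [ -28.  -248.5  112. ]
112 183 [ -36.5 -264.8  112. ] [ -28.1 -249.7  118.8]
hub [[  -0.4 -263.5   75. ]]
corner [[ -83.7 -328.8   12. ]
 [  86.4 -328.7   12. ]]
[[ -36.64652821 -256.36840026  100.17751881]]
f 106 6 [ -34.3 -264.9  110.6] [ -31.2 -262.2  115.7]
f 116 149 [ -34.5 -265.4  116.3] [ -26.7 -246.1  126. ]
f 126 506 [ -32.  -265.8  126. ] [ -26.3 -246.2  136. ]
f 136 575 [ -32.  -265.1  136. ] [ -26.3 -246.8  146. ]
f 146 707 [ -33.5 -264.4  146. ] [ -26.  -247.2  156. ]
```

View pics/w3.png

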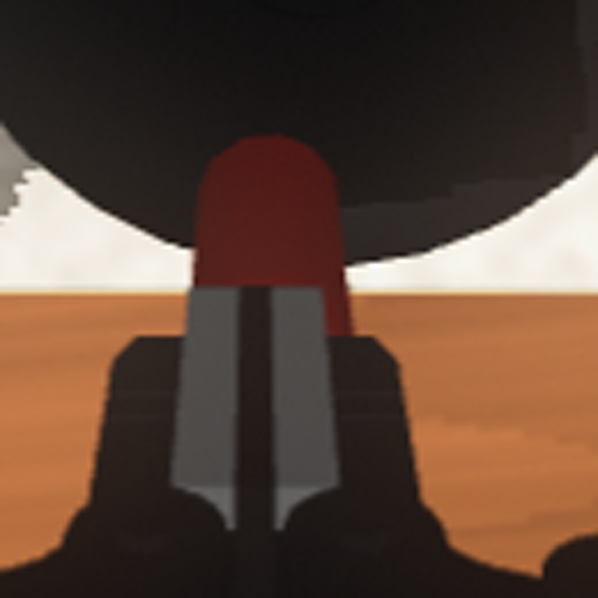

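Everything fits in x and y, but the shut fingertips show at z≈116, on top of the handle. The TCP reading is about 35 mm lower than the real tips, so I'll open, lower gradually and watch the force.

```bash
python3 -m pendant '{"hand":[0.6,0.6,0.6,0.6,0.6],"offset":[[0,0,-0.01],[0,0,0],[0,0,0],[0,0,0],[0,0,0]],"rot":[[0,0,0],[0,0,0],[0,0,0],[0,0,0],[0,0,0]]}'; python3 -m pendant '{"hand":[0.6,0.6,0.6,0.6,0.6],"offset":[[0,0,0.01],[0,0,0.015],[0,0,0.015],[0,0,0],[0,0,0]],"rot":[[0,0,0],[0,0,0],[0,0,0],[0,0,0],[0,0,0]]}'
python3 - <<'E'
from g import *
delta(crank(.29),X3,-Y3)
b,d=vision.snapshot("wrist");g=cv2.cvtColor(b,cv2.COLOR_BGR2HSV)
s,R=tool();tp=s["eef_pos"]
v,u=np.nonzero(d>0);P=B(depthpts("wrist",np.ones_like(d,bool),d))
for lo in range(50,160,10):
  q=P[(P[:,2]>lo)&(P[:,2]<=lo+10)&(abs(P[:,0]+34)<12)&(abs(P[:,1]+256)<70)&(abs(P[:,1]+257)>10)]
  if len(q)>5:print(lo,len(q),q.min(0).round(1),q.max(0).round(1))
cv2.imwrite("pics/w4.png",b)
E
```

```text
time: 5.45
eef_pos: [444.3, -190.7, 84.1]
tcp_rot: [-0.0, 0.999, -0.052, -0.0]
wrist_force: [0.4, 0.3, 0.2]
opening: 0.603
grip_force: 0.0
time: 6.08
eef_pos: [444.4, -190.8, 72.2]
tcp_rot: [-0.0, 0.999, -0.052, -0.0]
wrist_force: [-0.1, -0.3, -0.8]
opening: 0.593
grip_force: 0.0
t 6.075 rot share [-0.      0.      0.0003] off share [ 0.0016  0.0095 -0.0295] B [[ -36.9 -256.3   72.2]] open 0.5931659854996075 grip 0.0 F [-0.1 -0.3 -0.8]
50 209 [ -26.9 -210.8   50. ] [ -22.  -186.1   52.7]
60 264 [ -37.5 -292.    68.3] [ -22.3 -232.2   70. ]
70 3306 [ -46.  -306.9   70. ] [ -22.  -218.3   75.4]
110 361 [ -46.  -293.1  111.9] [ -26.7 -217.3  120. ]
120 1023 [ -45.9 -294.3  120. ] [ -26.6 -215.5  130. ]
130 1263 [ -45.9 -294.4  130. ] [ -25.9 -215.5  140. ]
140 1631 [ -45.9 -294.4  140. ] [ -26.3 -215.5  150. ]
150 2083 [ -46.  -311.6  150. ] [ -23.5 -198.3  160. ]
```

View pics/w4.png

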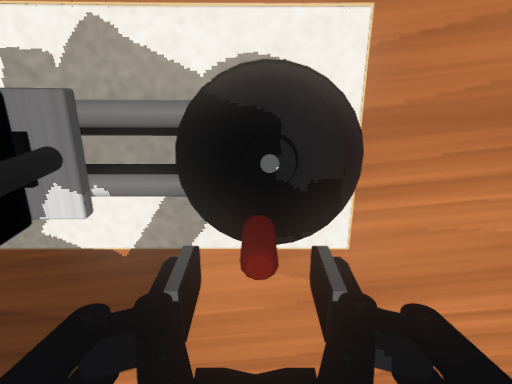

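```bash
python3 -m pendant '{"hand":[0.6,0.6,0.6,0.6,0],"offset":[[0,0,0.03],[0,0,0.03],[0,0,0.025],[0,0,0],[0,0,0]],"rot":[[0,0,0],[0,0,0],[0,0,0],[0,0,0],[0,0,0]]}'; python3 -m pendant '{"hand":[0,0,0,0,0],"offset":[[0,0,0],[0,0,0],[0,0,0],[0,0,0],[0,0,0]],"rot":[[0,0,0],[0,0,0],[0,0,0],[0,0,0],[0,0,0]]}'
```

```text
time: 6.75
eef_pos: [444.4, -190.8, 46.6]
tcp_rot: [-0.0, 0.999, -0.052, -0.0]
wrist_force: [-0.2, 0.1, -0.2]
opening: 0.399
grip_force: 0.0
time: 7.38
eef_pos: [444.6, -191.0, 47.0]
tcp_rot: [0.0, 0.999, -0.052, 0.0]
wrist_force: [-1.6, -0.1, 5.7]
opening: 0.197
grip_force: 58.6
```

```bash
python3 -m pendant '{"hand":[0,0,0,0,0],"offset":[[0.0196,-0.0464,0],[0.0361,-0.0351,0],[0.0469,-0.0182,0],[0,0,0],[0,0,0]],"rot":[[0,0,0],[0,0,0],[0,0,0],[0,0,0],[0,0,0]]}'
python3 - <<'E'
from g import *
delta(crank(1.4),X3,-Y3)
_,d=vision.snapshot("top");vision.snapshot("wrist")
print(B(on_z("top",[spotter.spot_in("phone_carriage","top")[0]["bbox"][:2]],100)))
E
```

```text
time: 8.0
eef_pos: [478.9, -164.4, 47.1]
tcp_rot: [0.0, 0.999, -0.052, 0.001]
wrist_force: [0.3, 1.2, 6.4]
opening: 0.191
grip_force: 60.0
t 8.0 rot share [-0.     -0.0002  0.0004] off share [-0.0036  0.0208 -0.1131] B [[  -5.3 -226.3   47.1]] open 0.19092563360835743 grip 60.02065038510409 F [0.3 1.2 6.4]
[[   2.32017575 -111.37027819  100.        ]]
```

```bash
python3 -m pendant '{"hand":[0,0,0,0,0],"offset":[[0.0503,0.0015,0],[0.0458,0.0209,0],[0.034,0.0371,0],[0.0169,0.0474,0],[-0.0029,0.0502,0]],"rot":[[0,0,0],[0,0,0],[0,0,0],[0,0,0],[0,0,0]]}'; python3 -m pendant '{"hand":[0,0,0,0,0],"offset":[[-0.0223,0.0451,0],[-0.0381,0.0329,0],[-0.0479,0.0155,0],[0,0,0],[0,0,0]],"rot":[[0,0,0],[0,0,0],[0,0,0],[0,0,0],[0,0,0]]}'
python3 - <<'E'
from g import *
delta(crank(4.6),X3,-Y3)
E
```

```text
time: 8.78
eef_pos: [516.5, -215.8, 47.0]
tcp_rot: [-0.0, 0.999, -0.052, 0.0]
wrist_force: [-1.6, 2.8, 9.8]
opening: 0.192
grip_force: 60.4
time: 9.4
eef_pos: [480.3, -240.3, 47.1]
tcp_rot: [-0.0, 0.999, -0.053, -0.0]
wrist_force: [-0.9, -0.1, 6.7]
opening: 0.191
grip_force: 60.2
t 9.4 rot share [-0.      0.      0.0002] off share [ 0.0004  0.0203 -0.1131] B [[   4.1 -301.7   47.1]] open 0.19061338599451816 grip 60.18125100937141 F [-0.9 -0.1  6.7]
```

```bash
python3 -m pendant '{"hand":[0,0,0,0,0],"offset":[[-0.0501,-0.0044,0],[-0.0445,-0.0236,0],[-0.0318,-0.039,0],[-0.0141,-0.0483,0],[0.0059,-0.05,0]],"rot":[[0,0,0],[0,0,0],[0,0,0],[0,0,0],[0,0,0]]}'; python3 -m pendant '{"hand":[0,0,0,0,0],"offset":[[0.0249,-0.0438,0],[0.0399,-0.0306,0],[0.0487,-0.0126,0],[0.045,0.006,0],[0,0,0]],"rot":[[0,0,0],[0,0,0],[0,0,0],[0,0,0],[0,0,0]]}'; python3 -m pendant '{"hand":[0,0,0,0,0],"offset":[[0.0125,0.004,0],[0.007,0.0035,0],[0.007,0.0035,0],[0,0,0],[0,0,0]],"rot":[[0,0,0],[0,0,0],[0,0,0],[0,0,0],[0,0,0]]}'
python3 - <<'E'
from g import *
delta(crank(8.3),X3,-Y3)
E
```

```text
time: 10.02
eef_pos: [446.1, -186.7, 47.1]
tcp_rot: [0.001, 0.999, -0.053, 0.001]
wrist_force: [5.2, -4.3, 1.4]
opening: 0.191
grip_force: 59.6
time: 10.65
eef_pos: [496.7, -167.7, 47.0]
tcp_rot: [0.0, 0.999, -0.052, 0.0]
wrist_force: [-0.5, -2.9, 9.5]
opening: 0.188
grip_force: 60.5
time: 11.28
eef_pos: [501.9, -170.6, 47.0]
tcp_rot: [-0.0, 0.999, -0.052, -0.001]
wrist_force: [-2.7, 0.2, 12.6]
opening: 0.193
grip_force: 60.9
t 11.275 rot share [-0.0001  0.0004  0.0004] off share [-0.0063  0.0188 -0.1133] B [[  18.2 -230.1   47. ]] open 0.1930546765103195 grip 60.92657274925841 F [-2.7  0.2 12.6]
```

```bash
python3 -m pendant '{"hand":[0,0,0,0,0],"offset":[[0.012,0.006,0],[0,0,0],[0,0,0],[0,0,0],[0,0,0]],"rot":[[0,0,0],[0,0,0],[0,0,0],[0,0,0],[0,0,0]]}'
python3 - <<'E'
from g import *
delta(crank(8.3),X3,-Y3)
a,d=vision.snapshot("scene");a2=cv2.resize(a[140:240,180:300],None,fx=5,fy=5,interpolation=cv2.INTER_CUBIC);cv2.imwrite("pics/s2.png",a2)
E
```

```text
time: 11.9
eef_pos: [501.8, -170.5, 46.8]
tcp_rot: [-0.002, 0.999, -0.052, -0.004]
wrist_force: [-10.0, 5.7, 22.3]
opening: 0.192
grip_force: 62.1
t 11.9 rot share [-0.0006  0.0014  0.0004] off share [-0.0067  0.0186 -0.1138] B [[  18.1 -230.    46.8]] open 0.19157880308785813 grip 62.05397693789564 F [-10.    5.7  22.3]
```

View pics/s2.png

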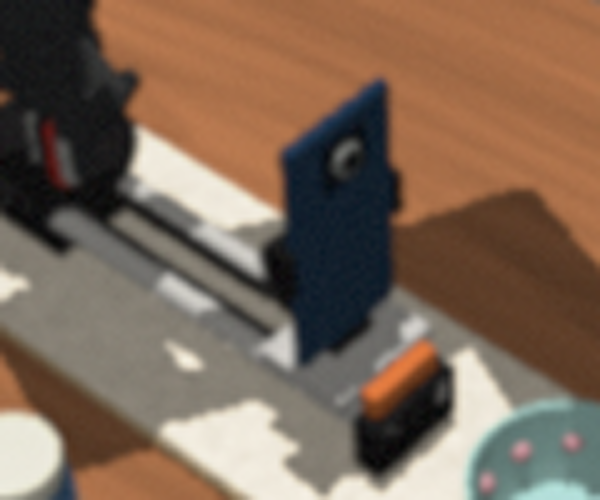

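```bash
python3 -m pendant '{"hand":[0,0.6,0.6,0.6,0.6],"offset":[[-0.018,-0.009,0],[0,0,0],[0,0,0],[0,0,0],[0,0,0]],"rot":[[0,0,0],[0,0,0],[0,0,0],[0,0,0],[0,0,0]]}'; python3 -m pendant '{"hand":[0.6,0.6,0.6,0.6,0.6],"offset":[[0,0,-0.1],[0,0,-0.18],[0,0,-0.18],[0,0,-0.18],[0,0,0]],"rot":[[0,0,0],[0,0,0],[0,0,-0.027],[0,0,-0.027],[0,0,-0.027]]}';  python3 -m pendant '{"hand":[0.6,0.6,0.6,0.6,0.6],"offset":[[0,0,0],[0,0,0],[0,0,0],[0,0,0],[0,0,0]],"rot":[[0,0,-0.028],[0,0,-0.028],[0,0,-0.028],[0,0,-0.028],[0,0,-0.028]]}'
python3 - <<'E'
from g import *
delta(W(0,171,245),Y3,X3)
_,d=vision.snapshot("top");m=spotter.masks_of("phone_carriage","top")[0]["pixels"];P=B(depthpts("top",m,d));q=P[P[:,2]>215];print(np.percentile(q,[2,50,98],axis=0).round())
E
```

```text
time: 12.58
eef_pos: [501.4, -170.3, 46.4]
tcp_rot: [-0.0, 0.999, -0.052, -0.0]
wrist_force: [-0.3, 0.1, 0.6]
opening: 0.601
grip_force: 0.0
time: 13.2
eef_pos: [504.7, -172.0, 243.7]
tcp_rot: [0.003, 0.979, 0.203, 0.004]
wrist_force: [0.2, -0.1, -1.5]
opening: 0.601
grip_force: 0.0
time: 13.82
eef_pos: [501.4, -170.3, 238.5]
tcp_rot: [-0.0, 0.799, 0.601, -0.0]
wrist_force: [0.0, -0.2, -0.8]
opening: 0.597
grip_force: 0.0
t 13.825 rot share [-0.0001 -0.     -0.0278] off share [ 1.3057 -0.2899 -0.0212] B [[  17.7 -229.9  238.5]] open 0.5974755169734732 grip 0.0 F [ 0.  -0.2 -0.8]
[[-34. -36. 216.]
 [ -1. -31. 225.]
 [ 34. -26. 229.]]
```

```bash
python3 -m pendant '{"hand":[0.6,0.6,0.6,0.6,0.6],"offset":[[0,0,0],[0.18,-0.0118,0],[0.19,-0.0118,0],[0.19,-0.0118,0],[0.19,-0.0118,0]],"rot":[[0,0,-0.0278],[0,0,0],[0,0,0],[0,0,0],[0,0,0]]}'; python3 -m pendant '{"hand":[0.6,0.6,0.6,0.6,0.6],"offset":[[0.19,-0.0118,-0.02],[0.19,0,-0.02],[0.187,0,0],[0,0,0],[0,0,0]],"rot":[[0,0,0],[0,0,0],[0,0,0],[0,0,0],[0,0,0]]}'
python3 - <<'E'
from g import *
delta(W(0,171,245-54),Y3,X3)
b,d=vision.snapshot("wrist");cv2.imwrite("pics/w5.png",b);np.save("d5.npy",d)
for k in["stalk","mirror","dot"]:
  for x in spotter.masks_of(k,"wrist")[:2]:
    P=B(depthpts("wrist",x["pixels"],d));print(k,x["p"],x["bbox"],np.percentile(P,[2,50,98],axis=0).round(1).tolist())
E
```

```text
time: 14.55
eef_pos: [512.8, 56.4, 238.8]
tcp_rot: [0.0, 0.747, 0.664, 0.0]
wrist_force: [0.1, 0.5, 0.2]
opening: 0.598
grip_force: 0.0
time: 15.18
eef_pos: [528.0, 223.8, 250.3]
tcp_rot: [0.0, 0.746, 0.666, -0.001]
wrist_force: [-0.4, -0.5, -0.0]
opening: 0.598
grip_force: 0.0
t 15.175 rot share [-0.0001  0.0001 -0.0011] off share [ 0.0208 -0.0066  0.1978] B [[  2.  164.8 250.3]] open 0.5984535599669337 grip 0.0 F [-0.4 -0.5 -0. ]
stalk 0.62 [254.9, 191.7, 22.5, 105.6] [[-5.5, 158.2, 228.5], [-0.0, 182.3, 245.5], [5.7, 209.1, 259.6]]
mirror 0.69 [254.3, 134.8, 161.0, 219.7] [[-37.3, 163.4, 191.1], [0.5, 239.3, 212.0], [38.3, 275.1, 256.0]]
dot 0.88 [96.2, 163.8, 104.9, 90.7] [[-230.6, 99.7, 6.4], [-196.1, 143.9, 23.4], [-130.6, 197.5, 57.2]]
dot 0.79 [65.2, 23.8, 117.7, 47.1] [[-230.1, 279.7, 6.1], [-197.4, 306.1, 21.2], [-135.0, 324.8, 57.4]]
```

View pics/w5.png

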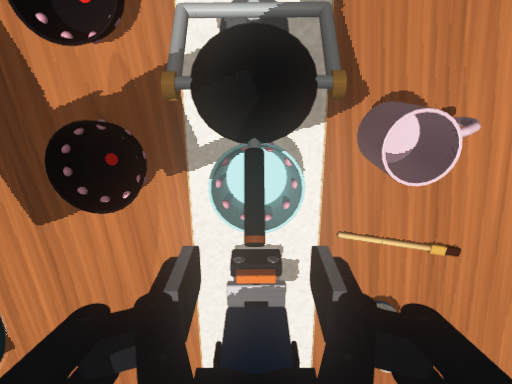

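Run:
```python
from g import *
d=np.load("d5.npy");b=cv2.imread("pics/w5.png")
x=spotter.masks_of("stalk","wrist")[0]["pixels"];P=B(depthpts("wrist",x,d));P=P[abs(P[:,0])<3]
k=np.polyfit(P[:,1],P[:,2],1);a=np.pi/2-np.arctan(-k[0]);print("stalk lean",a,k,P[:,1].min(),P[:,1].max())
# disc back plane
m=np.zeros(d.shape,bool);cv2.circle(mm:=m.astype(np.uint8),(254,82),48,1,-1)
Q=B(depthpts("wrist",mm>0,d));A=np.c_[Q[:,:2],np.ones(len(Q))];s,*_=np.linalg.lstsq(A,Q[:,2],rcond=None);print("plane",s,"lean",np.pi/2-np.arctan(-s[1]),"res",np.std(A@s-Q[:,2]))
# disc centre: ray through circle fit of dark disc on plane
ed=cv2.fitEllipse(cv2.convexHull(max(cv2.findContours(((b.max(2)<50)&(np.indices(d.shape)[0]<140)&(abs(np.indices(d.shape)[1]-254)<72)).astype(np.uint8),0,2)[0],key=cv2.contourArea)));print(ed)
hsv=cv2.cvtColor(b,cv2.COLOR_BGR2HSV);br=((hsv[...,0]>15)&(hsv[...,0]<28)&(hsv[...,1]>130));n,l,st,ce=cv2.connectedComponentsWithStats(br.astype(np.uint8))
for i in range(1,n):
  if st[i,4]>100 and 60<ce[i][1]<110:
    q=B(depthpts("wrist",l==i,d));print(ce[i],st[i],np.percentile(q,[3,50,97],axis=0).round(1).tolist())
```

```text
stalk lean 1.0401485421744394 [ -0.58678751 353.77944017] 156.16613854557548 211.7302624256866
plane [ 5.74654038e-04 -5.73216542e-01  3.49593652e+02] lean 1.0503033956817052 res 0.6874124453311564
((253.73226928710938, 82.57575225830078), (120.37408447265625, 125.78004455566406), 86.53983306884766)
[168.80195599  86.2591687 ] [161  71  19  30 409] [[-55.9, 233.7, 200.2], [-51.7, 241.2, 209.4], [-48.3, 249.9, 211.8]]
[338.15555556  84.59259259] [328  70  19  29 405] [[49.9, 233.7, 200.0], [53.3, 241.4, 209.6], [57.3, 249.6, 212.0]]
```

```bash
python3 -m pendant '{"hand":[0.6,0.6,0.6,0.6,0],"offset":[[0.024,-0.006,0],[0,0,0.08],[0,0,0.08],[0,0,0.037],[0,0,0]],"rot":[[0,0,-0.001],[0,0,0],[0,0,0],[0,0,0],[0,0,0]]}'; python3 -m pendant '{"hand":[0,0,0,0,0],"offset":[[0,0,0],[0,0,0],[0,0,0],[0,0,0],[0,0,0]],"rot":[[0,0,0],[0,0,0],[0,0,0],[0,0,0],[0,0,0]]}'
python3 - <<'E'
from g import *
delta(W(0,172,191),Y3,X3)
p=np.array([241.5,201]) # pivot y,z ; grasp path for leans
A=np.array([1.05,.95,.85,.75,.65,.57,.5]);q=np.c_[p[0]-82*np.sin(A)+4*np.cos(A),p[1]+82*np.cos(A)+4*np.sin(A)]
print(q.round(1));print((np.diff(q,axis=0)*[1,-1]/300).round(4))
E
```

```text
time: 16.05
eef_pos: [527.0, 231.4, 191.1]
tcp_rot: [-0.0, 0.744, 0.669, -0.001]
wrist_force: [0.7, 0.2, 0.4]
opening: 0.404
grip_force: 0.0
time: 16.68
eef_pos: [528.5, 231.7, 192.7]
tcp_rot: [0.001, 0.744, 0.669, 0.001]
wrist_force: [0.9, -1.4, 5.5]
opening: 0.115
grip_force: 58.8
t 16.675 rot share [ 0.0004 -0.0001  0.0001] off share [-0.0026 -0.0054  0.0057] B [[  1.6 172.8 192.7]] open 0.11540079052879565 grip 58.81664514541626 F [ 0.9 -1.4  5.5]
[[172.4 245.3]
 [177.1 252. ]
 [182.5 258.1]
 [188.5 263.7]
 [195.1 268.7]
 [200.6 272.2]
 [205.7 274.9]]
[[ 0.0159 -0.0223]
 [ 0.018  -0.0206]
 [ 0.02   -0.0187]
 [ 0.0218 -0.0166]
 [ 0.0185 -0.0116]
 [ 0.0169 -0.009 ]]
```

```bash
python3 -m pendant '{"hand":[0,0,0,0,0],"offset":[[0.0159,0,-0.0223],[0.018,0,-0.0206],[0.02,0,-0.0187],[0.0218,0,-0.0166],[0.0185,0,-0.0116]],"rot":[[0,0,0],[0,0,0],[0,0,0],[0,0,0],[0,0,0]]}'; python3 -m pendant '{"hand":[0,0,0,0,0],"offset":[[0.0169,0,-0.009],[0,0,0],[0,0,0],[0,0,0],[0,0,0]],"rot":[[0,0,0],[0,0,0],[0,0,0],[0,0,0],[0,0,0]]}'
cat > look.py <<'E'
from g import *
delta(W(0,205.7,275-54),Y3,X3)
b,d=vision.snapshot("wrist");cv2.imwrite("pics/w6.png",b)
hsv=cv2.cvtColor(b,cv2.COLOR_BGR2HSV);red=((hsv[...,0]<6)|(hsv[...,0]>174))&(hsv[...,1]>130)&(hsv[...,2]>60)
n,l,st,ce=cv2.connectedComponentsWithStats(red.astype(np.uint8))
for i in range(1,n):
  if st[i,4]>8:
    q=B(depthpts("wrist",l==i,d));print("red",ce[i].round(),st[i],B(on_z("wrist",[ce[i]],19)).round(1), np.median(q,0).round(1))
P=B(depthpts("wrist",np.ones(d.shape,bool),d))
mk=spotter.masks_of("mirror","wrist")
for x in mk[:2]:
  Q=B(depthpts("wrist",x["pixels"],d));Q=Q[(abs(Q[:,0])<36)&(Q[:,1]>222)&(Q[:,1]<265)&(Q[:,2]>160)]
  for _ in range(6):
    A=np.c_[Q[:,:2],np.ones(len(Q))];s,*_=np.linalg.lstsq(A,Q[:,2],rcond=None);r=A@s-Q[:,2];Q=Q[abs(r)<max(2*r.std(),1.5)]
  print("plane",x["p"],s,"lean",np.pi/2-np.arctan(-s[1]),r.std(),len(Q),np.ptp(Q,0))
q=P[(abs(abs(P[:,0])-53)<4)&(P[:,1]>225)&(P[:,1]<260)&(P[:,2]>198)&(P[:,2]<216)];print("caps",np.percentile(q,[3,50,97],axis=0).round(1).tolist())
E
python3 look.py
```

```text
time: 17.3
eef_pos: [531.2, 259.7, 216.8]
tcp_rot: [0.0, 0.744, 0.669, -0.0]
wrist_force: [9.2, 2.4, -14.8]
opening: 0.112
grip_force: 58.3
time: 17.92
eef_pos: [531.9, 265.7, 219.4]
tcp_rot: [-0.0, 0.744, 0.668, 0.001]
wrist_force: [7.9, 3.8, -13.9]
opening: 0.108
grip_force: 58.4
t 17.925 rot share [ 0.     -0.0002  0.0001] off share [-0.004  -0.0046 -0.0055] B [[  1.4 206.9 219.4]] open 0.10793168350136555 grip 58.40977370738983 F [  7.9   3.8 -13.9]
red [78. 33.] [ 70  24  17  18 242] [[-179.   330.7   19. ]] [-184.2  331.7    8. ]
red [105. 198.] [ 99 192  14  13 141] [[-176.7  153.2   19. ]] [-181.7  149.1    8.1]
plane 0.64 [-7.44696937e-05 -1.46587441e+00  5.70944068e+02] lean 0.5986704077082761 0.7063231764183114 9341 [71.95484044 42.83939137 64.56803451]
caps [[-56.4, 235.0, 198.8], [-49.0, 244.6, 208.6], [56.3, 252.0, 211.1]]
```

View pics/w6.png

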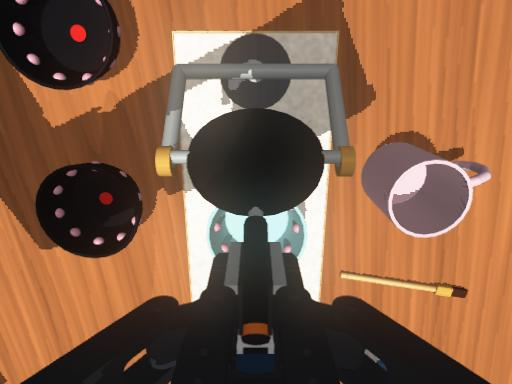

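```bash
cat > bowl.py <<'E'
from g import *
for n in("wrist","top"):
  b,d=vision.snapshot(n);hsv=cv2.cvtColor(b,cv2.COLOR_BGR2HSV)
  m=(hsv[...,0]>75)&(hsv[...,0]<100)&(hsv[...,1]>50)
  P=B(depthpts(n,m,d));P=P[(P[:,0]**2<70**2)&(abs(P[:,1]-125)<70)&(P[:,2]<70)]
  h=cv2.convexHull(P[P[:,2]>45][:,:2].astype(np.float32)).reshape(-1,2)
  from scipy.optimize import least_squares
  r=least_squares(lambda p:np.hypot(*(h-p[:2]).T)-54.5,[0,120],loss="soft_l1");print(n,len(P),np.percentile(P,[1,50,99],axis=0).round(1).tolist(),r.x,np.abs(r.fun).mean())
  if n=="top":
    mk=spotter.masks_of("mirror","top")[0]["pixels"]
    print("caps top",[ (c.round(1),s[4],B(on_z("top",[c],208)).round(1)) for s,c in zip(*cv2.connectedComponentsWithStats(((hsv[...,0]>15)&(hsv[...,0]<28)&(hsv[...,1]>130)).astype(np.uint8))[2:]) if s[4]<80 and 160<c[1]<240 and c[0]<230 and s[4]>5])
E
python3 bowl.py
```

```text
wrist 483 [[-37.9, 96.9, 18.2], [39.6, 115.0, 27.7], [47.7, 157.2, 68.5]] [ -2.25979911 126.51816002] 1.9643341727937957
top 965 [[-48.0, 75.6, 13.8], [4.6, 129.4, 20.5], [52.6, 175.7, 68.6]] [  2.31604305 123.99607447] 1.9062149198691904Traceback (most recent call last):
  File "bowl.py", line 10, in <module>
    mk=spotter.masks_of("mirror","top")[0]["pixels"]
       ~~~~~~~~~~~~~~~~~~~~~~~~~~~~~~~~^^^
IndexError: list index out of range
```

```bash
python3 -m pendant '{"hand":[0,0,0,0,0],"offset":[[0.0075,0,0],[0.0075,0,0],[0.007,0,0],[0,0,0],[0,0,0]],"rot":[[0,0,0],[0,0,0],[0,0,0],[0,0,0],[0,0,0]]}'
cat >> look.py <<'E'
x=spotter.masks_of("stalk","wrist")
if x:
  for z in x[:2]:
    Q=B(depthpts("wrist",z["pixels"],d));Q=Q[(abs(Q[:,0]-.5)<4)&(Q[:,2]>215)&(Q[:,2]<310)];
    if len(Q)>20:
      k=np.polyfit(Q[:,2],Q[:,1],1);r=np.polyval(k,Q[:,2])-Q[:,1];Q=Q[abs(r)<2*r.std()];k=np.polyfit(Q[:,2],Q[:,1],1);print("stalk lean",-np.arctan(k[0]),len(Q),Q.min(0),Q.max(0))
E
python3 look.py | grep -v red
```

```text
time: 18.8
eef_pos: [532.5, 270.6, 221.1]
tcp_rot: [0.001, 0.744, 0.668, 0.0]
wrist_force: [5.2, -1.9, -2.6]
opening: 0.11
grip_force: 59.5
t 18.8 rot share [0.0002 0.0001 0.    ] off share [-0.0207 -0.005   0.0002] B [[  1.5 211.9 221.1]] open 0.10988050723495611 grip 59.478267431259155 F [ 5.2 -1.9 -2.6]
plane 0.93 [-1.33495457e-03 -1.64615380e+00  6.15844676e+02] lean 0.5458989087641644 0.722806721431446 8719 [71.97042395 42.87675442 72.74428125]
caps [[-56.4, 234.6, 198.7], [-49.1, 244.7, 208.5], [56.4, 251.9, 211.1]]
stalk lean 0.535325553009709 2311 [ -3.49514369 194.88948707 237.64963706] [  4.47254314 229.43126353 293.89927938]
```

```bash
python3 -m pendant '{"hand":[0,0,0,0,0],"offset":[[0.007,0,-0.002],[0.006,0,-0.002],[0,0,0],[0,0,0],[0,0,0]],"rot":[[0,0,0],[0,0,0],[0,0,0],[0,0,0],[0,0,0]]}'; python3 look.py | grep -v red
```

```text
time: 19.58
eef_pos: [533.0, 275.4, 222.1]
tcp_rot: [0.0, 0.744, 0.668, 0.001]
wrist_force: [5.6, 0.1, -4.3]
opening: 0.107
grip_force: 59.6
t 19.575 rot share [ 0.0002 -0.0001  0.    ] off share [-0.0365 -0.005   0.0037] B [[  1.5 216.7 222.1]] open 0.10730932823810689 grip 59.56054866313934 F [ 5.6  0.1 -4.3]
plane 0.6 [ 5.83384190e-04 -1.81077117e+00  6.56893421e+02] lean 0.5045697037536512 0.7748269832078349 8428 [71.97334819 42.98470868 80.21619998]
plane 0.19 [ 5.19496710e-02 -2.04840571e+00  7.12917141e+02] lean 0.45415064153146045 1.804080910299687 496 [10.50059611  8.80060262 21.64006151]
caps [[-56.5, 234.7, 198.6], [49.1, 244.8, 208.4], [56.5, 252.1, 211.0]]
stalk lean 0.4963084270060966 2249 [ -3.49562651 198.28748243 238.5183474 ] [  4.49757409 230.80852992 295.47063789]
```

```bash
python3 -m pendant '{"hand":[0,0,0,0,0],"offset":[[0,0,0],[0,0,0],[0,0,0],[0,0,0],[0,0,0]],"rot":[[0,0,0],[0,0,0],[0,0,0],[0,0,0],[0,0,0]]}'; python3 look.py | grep lean; python3 -c "
from rig import workorder;print(workorder.finish_job())"
```

```text
time: 20.35
eef_pos: [533.0, 275.4, 222.1]
tcp_rot: [0.0, 0.744, 0.668, 0.001]
wrist_force: [6.1, -0.1, -4.5]
opening: 0.107
grip_force: 59.6
plane 0.97 [ 1.27126618e-04 -1.80825859e+00  6.56265409e+02] lean 0.5051575317230412 0.7645545336393543 8349 [71.90942365 42.78482132 79.5132487 ]
stalk lean 0.49586867773493076 2288 [ -3.49743827 198.16740897 237.82893785] [  4.48876014 231.17434933 295.71268359]
the job is handed in; nothing more can be done
None
```

I wound the carriage up against its orange stop, then gripped the stalk and held the mirror at a measured lean of about 0.505 rad (about 0.50 rad needed to put the dot in the middle); the job is handed in at about 20 s, and the hand-in returned no verdict.

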